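Snap a plaster mould shut in the bench squeezer

TASK

Stand the open two-part plaster mould upright and lengthwise between the jaws of the two-handled bench squeezer and let go of it, then squeeze the two handles together until the mould snaps shut. Let the handles spring open again, lift the shut mould out and stand it upright on the middle of the plain white tile board. Keep the mould upright all the time and leave the bottles, the mug and the tape where they stand.

Things in the scene. Friction and masses are not known exactly. Their poses are not given: they have to be found in the camera images.
- mould: Open mould: two white plaster blocks side by side, 7 mm gap between, on a thin foot, a wooden grip bar on top. 90 mm long (own x), 51 mm wide open (own y), 44 mm shut; blocks 48 mm high, 87 mm with the bar; 0.3 to 0.4 kg. Origin: middle of the underside of the open mould, z up. Starts upright on the table at any yaw; goes into the squeezer either way round.
- mould_grip (a point): Middle of the mould's wooden grip bar, best held here: 70 mm above the underside, 12.5 mm to the mould's -y side. The bar is 44 mm long (mould's x), 18 mm thick (y) and stands from 47 to 87 mm above the underside; it may be gripped across either. It sits on the fixed block (26 mm wide, mould y -25.5 to +0.5 mm).
- mould_half (a joint): Travel of the sliding block (18 mm wide; mould y +7.5 to +25.5 mm when open) toward -y, in m: 0 = open as found, 0.007 = shut (mould then spans y -25.5 to +18.5 mm). A spring catch resists with a force that peaks at about 26 N on the block after 1 mm, then falls; past 4 mm it pulls the mould shut by itself and keeps it shut.
- press: Bench squeezer, fixed: dark steel base plate 150 x 130 mm, 12 mm thick (x -60 to +90 mm), a bridge across its back (x +64 to +86 mm, 60 mm high) and two handles pivoted under it, running out to the front with wooden grips. Origin: on the table under the jaws' middle; x from grips to pivots, y left, z up.
- jaw_middle (a point): Top of the base plate midway between the jaws: squeezer origin + 12 mm in z; squeezer axes. The mould stands on the plate with its length along x and its middle here. Open, the jaw pads (x -14 to +14 mm, 21 to 47 mm above the table) stand 60 mm apart; the handle bars beside the mould are lower than the pads' tops.
- grip_middle (a point): Midway between the two wooden grips at their height, 34 mm above the table, 90 mm in front of the jaws (squeezer x -90 mm); squeezer axes. The grips are level round bars 13 mm thick along x, from x -55 to -125 mm (over bare table beyond the plate, x < -60 mm); open they measure 69 mm over their outsides, 34 mm when the mould is shut.
- left_handle (a joint): Angle of the handle on the squeezer's +y side (rad): 0 = open, grows as it closes, stop at 0.115. A weak spring (1 to 2 N at the grip) returns it to 0. It touches a centred open mould at about 0.06 and is near 0.107 when the mould is shut. About 12 to 14 N on each grip snaps the mould.
- right_handle (a joint): The same for the handle on the -y side (positive = closing).
- board: Plain white ceramic tile board lying on the table, fixed: 100 mm (own x) by 150 mm (own y), top 12 mm above the table. Origin: middle of its underside, on the table; z up.
- bottle: Bystander: blue water bottle, 65 mm across, 193 mm high, about 110 mm from the mould's middle, off its +y side or its +x end (the paint bottle is off the other). Origin: middle of its underside.
- paint_by_mould: Bystander: small paint bottle, 38 mm across, 78 mm high, standing by the mould. Origin: middle of its underside.
- paint_by_press: Bystander: small paint bottle, 38 mm across, 78 mm high, standing behind the squeezer's bridge. Origin: middle of its underside.
- mug: Bystander: white mug 77 mm across (104 mm with its handle), 79 mm high, toward the back of the table. Origin: middle of its underside.
- tape: Bystander: roll of masking tape lying flat, 93 mm across, 19 mm high, to the left of the work. Origin: middle of its underside.
There are look-alikes about, which are no part of the job. What is meant by the mould is not black or purple, and is the smaller of those in its own colour.

How it is judged:
On the way, in this order (a step that is already met when the one before it is completed fails the run):
1. the mould, still open, stands between the jaws on the base plate, lengthwise, and is let go (x of mould in the frame of press between -0.022 and 0.022 m and y of mould in the frame of press between -0.014 and 0.014 m and z of mould in the frame of press between 0.008 and 0.017 m and angle between the x axis of mould and the x axis of press, either way round below 0.2 rad and angle between mould's own z axis and vertical below 0.12 rad and value of joint mould_half below 0.002 m and contact force between the fingers and mould below 0.1 N and linear speed of mould below 0.03 m/s), for 0.2 s.
2. both handles are squeezed together and the mould snaps shut between the jaws (x of mould in the frame of press between -0.022 and 0.022 m and y of mould in the frame of press between -0.014 and 0.014 m and z of mould in the frame of press between 0.008 and 0.017 m and angle between the x axis of mould and the x axis of press, either way round below 0.2 rad and angle between mould's own z axis and vertical below 0.12 rad and value of joint mould_half above 0.0058 m and value of joint each of left_handle, right_handle above 0.05 rad), for 0.1 s.
At the end, for the whole second after the job is handed in: The mould is shut (sliding block past 5.8 mm), stands upright (within 0.1 rad) and at rest on the tile board, its origin within 40 mm (level) of the board's middle, and both handles are open again (below 0.02 rad) (value of joint mould_half above 0.0058 m and horizontal distance between mould and board below 0.04 m and z of mould in the frame of board between 0.008 and 0.017 m and angle between mould's own z axis and vertical below 0.1 rad and linear speed of mould below 0.02 m/s and value of joint each of left_handle, right_handle below 0.02 rad); the robot touches nothing.
It fails at once if the mould is tipped over or dropped on its side (angle between mould's own z axis and vertical above 0.6 rad).
It fails at once if a bottle, the mug or the tape is pushed 25 mm away or knocked over (distance of any of bottle, paint_by_mould, paint_by_press, mug, tape from where it was at the start of the episode above 0.025 m or angle between any of bottle, paint_by_mould, paint_by_press, mug, tape's own z axis and vertical above 0.4 rad).
It also fails if it takes over 72 s, if anything falls off the work surface, if the arm or the gripper's body presses on something with over 40 N, if the wrist force passes 120 N, or if a joint passes its speed limit or range.

ROBOT

A 6-joint arm with a two-finger parallel gripper is mounted at the origin on a cart in front of the work surface, level with it; the furniture and walls round the work are solid. World frame = base frame: x ahead of the robot, y to its left, z up, the work surface at z = 0. Lengths are in m, angles in rad, forces in N, time in s.
With the tool pointing down it reaches from about 0.275 to 0.825 m from the base axis. Payload 4.9 kg.
Tool frame: the origin (TCP) lies on the mounting face of the last link; the fingertips stand 173 mm ahead of it and the grasp point (between the pads) lies 155 mm ahead of it; z points along the fingers, y is the line along which they close (so a half turn about z gives the same grasp; the last joint's range is limited). The gripper opens to 85 mm and grips with 20 to 120 N. Pads are 22 mm wide; open, the fingers measure 114 mm over their backs; the gripper's body (76 mm by 85 mm) begins 54 mm behind the grasp point. The pads swing forward as they close: fully open they stand 13 mm farther back than shut.
Start: joints at [-1.294, 0.326, -0.193, 1.052, 0, 1.437], TCP at [0.22, -0.504, 0.405] pointing down, gripper open.
Joint ranges: [-2.65, 2.65], [-0.97, 1.79], [-1.3, 1.35], [-1.93, 2.1], [-1.47, 1.37], [-3.14, 3.14]. Speed limits (rad/s): [2.57, 2.57, 3.14, 3.14, 3.14, 3.14].

INTERFACE

Orientations are given as a unit quaternion [w, x, y, z].
In Python, from plant import bot, cams gives the robot as it stands.
- The arm moves only by the tool arm_command, never from a script. Its argument "moves" is a list that holds one entry, the list of rows, each a list of 7 numbers: the shift along the tool's x, y, z in m, then the turn, a rotation vector about the tool's x, y, z in degrees, then the opening, from -1 (shut) to 1 (fully open), so that 0 is half open. In form: [[[tx, ty, tz, wx, wy, wz, claw], ...]]. A call has 1 to 8 rows; each row shifts and turns the commanded pose from where the row before left it, along the tool's axes as they then stand; what a row does not reach is not made up. A row lasts 1/12 s, in which the tool goes at most 41.7 mm and 7.16 degrees, less where a joint would pass 70% of its speed; a pose out of reach is approached as far as the arm can. A call is refused whole if a number of a shift passes 0.0417 or a number of a turn 7.16, either way. A call with a gripper value outside its range is refused whole. The fingers move at their own pace and stop on an object; the grip force is fixed at half the most. Time passes only in rows, so rows that do not move let the fingers close. It gives the time, the measured TCP pose, the force, the opening and the grip force at its end, in the units of the state.
- bot.get_obs(): the state, without advancing time (a new reading comes with each control period).
- cams.get_image(name): name is "side" or "top" or "wrist"; returns a dict with "image" (400x640x3 uint8, red, green, blue), "range_z" (400x640 float32, m along the optical axis (not along the pixel's ray), 0 where there is no reading), "fx", "fy", "cx", "cy" (pixels), "rvec" (rotation vector, rad) and "tvec" (3), from world to camera coordinates, as OpenCV has them. Camera axes: x right, y down, z forward; pixel columns grow to the right and rows downward; lengths in m; the calibration is good to about 2 mm. A picture is of the moment at which its call begins.
- bot.job_done(): hands the job in; it is judged then, once.
The state is a dict: "time_s": time; "qpos": joint angles; "joint_velocities": joint speeds; "tau": joint torques, N m; "eef_pos": TCP position; "orientation": TCP orientation; "wrist_force": force on the tool from outside, world axes, zero at the start; "wrist_torque": the same for the moment, N m; "opening": finger opening in m; "grip_force": force on a finger pad.
Only numpy, scipy, OpenCV 4.12 (cv2) and the standard library are available. Lean on these libraries where they do the work, as an engineer would, in place of code of your own. Each camera call takes 0.05 s, during which the arm holds its last target. There are 200 camera calls.

## Working session

There is one attempt and no reset: what is moved stays moved. The work goes in short steps, Python scripts to look and compute and a tool call to move; the robot and the scene stay as the last step left them, time stands still between calls to the robot, and variables do not carry over. Pictures are saved under pics/ and viewed, at most 10 in all, crops included, and the job is handed in when it is done.

Besides the shell and the picture viewer there is one more tool, called after "Call:" as name([rows], argument=value, ...), one row to a line, values as JSON. arm_command: Moves the arm, as the interface text tells. Its arguments: {"type":"object","properties":{"moves":{"type":"array","items":{"type":"array","items":{"type":"array","items":{"type":"number"}}}}},"required":["moves"]}

```bash
ls; mkdir -p pics; python3 - <<'E'
from plant import bot,cams
import cv2,numpy as np
for n in ["top","side"]:
    d=cams.get_image(n); np.save(f"{n}0.npy",d,allow_pickle=True)
    cv2.imwrite(f"pics/{n}0.png",d["image"][:,:,::-1])
    print(n,d["fx"],d["cx"],d["cy"],d["rvec"],d["tvec"])
o=bot.get_obs();print(o)
E
```

```text
pics
top 476.6953543205409 313.50039580672956 189.468048341323 [ 2.13720857 -2.14436195  0.18617485] [-0.1008992   0.62318837  1.47555373]
side 441.0368222727897 320.6895381397722 198.18266828369238 [ 0.51984158 -2.60140147  1.35684138] [0.49465849 0.26818146 1.01257769]
{'time_s': 0.1, 'qpos': array([-1.29419073e+00,  3.26878973e-01, -1.93473603e-01,  1.05200473e+00,
        1.62882264e-06,  1.43660853e+00]), 'joint_velocities': array([ 0.00127763, -0.00323258,  0.00327218,  0.00191922, -0.00096348,
       -0.00059426]), 'tau': array([ 3.11193680e-04, -4.44240260e+01,  2.63037890e+01,  7.88484584e-03,
       -2.12045124e-04, -1.92820386e-05]), 'eef_pos': array([ 0.21958335, -0.50399281,  0.40397882]), 'orientation': array([-7.78571936e-04,  9.78979856e-01,  2.03955467e-01, -5.47186702e-05]), 'wrist_force': array([ 0.18528348,  0.09377406, -0.23143589]), 'wrist_torque': array([ 0.00629172, -0.01720179, -0.03955616]), 'grip_force': 0.0, 'opening': 0.08551430217500934}
```

View pics/top0.png

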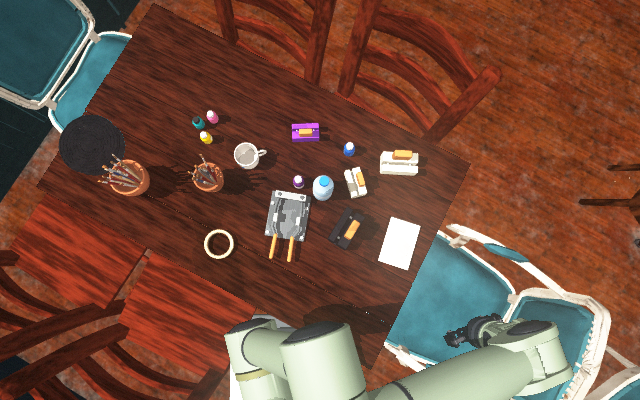

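View pics/side0.png

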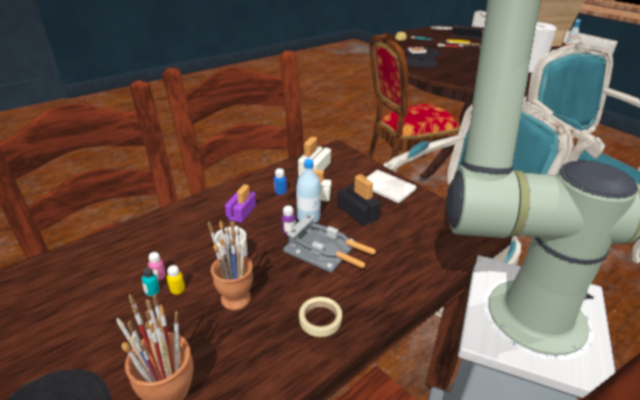

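The top view shows the small white mould at (356,182) and the larger white look-alike at (399,162). It also shows the bottle at (323,188), the blue paint bottle at (349,149), the squeezer at (288,218) with grips at (272,248) and (291,248), the board at (399,243) and the black look-alike at (347,229). Next I'll measure with range and rays.

```bash
cat > h.py <<'E'
import cv2,numpy as np
def cam(d):
    R=cv2.Rodrigues(np.array(d["rvec"],float))[0]; return R,np.array(d["tvec"],float).ravel()
def cloud(d):
    R,t=cam(d); z=d["range_z"].astype(float); v,u=np.mgrid[:z.shape[0],:z.shape[1]]
    P=np.stack([(u-d["cx"])/d["fx"]*z,(v-d["cy"])/d["fy"]*z,z],-1)
    W=(P-t)@R; W[z==0]=np.nan; return W
def onplane(d,uv,h):
    R,t=cam(d); uv=np.atleast_2d(uv).astype(float)
    r=np.c_[(uv[:,0]-d["cx"])/d["fx"],(uv[:,1]-d["cy"])/d["fy"],np.ones(len(uv))]@R
    c=-R.T@t; return c+r*((h-c[2])/r[:,2])[:,None]
def rect(P):
    (c,s,a)=cv2.minAreaRect(P[:,:2].astype(np.float32)*1000); b=cv2.boxPoints((c,s,a))
    e=max([b[1]-b[0],b[2]-b[1]],key=np.linalg.norm)
    return np.round(np.array(c)/1000,4),np.round(s,1),round(np.degrees(np.arctan2(e[1],e[0]))%180,1)
def box(d,x0,x1,y0,y1):
    m=np.zeros(d["range_z"].shape,bool); m[y0:y1,x0:x1]=1; return m
def orange(d):
    H=cv2.cvtColor(d["image"],cv2.COLOR_RGB2HSV); return (H[...,0]>8)&(H[...,0]<24)&(H[...,1]>120)&(H[...,2]>150)
def white(d):
    H=cv2.cvtColor(d["image"],cv2.COLOR_RGB2HSV); return (H[...,1]<60)&(H[...,2]>140)
E
python3 - <<'E'
from h import *
d=np.load("top0.npy",allow_pickle=True).item(); W=cloud(d)
def rep(n,m,h0=-1,h1=1):
    m=m&(W[...,2]>h0)&(W[...,2]<h1); p=W[m]; print(n,len(p),"z",np.round(np.percentile(p[:,2],[5,50,95]),3),*rect(p))
    return m
def repray(n,m,h):
    v,u=np.nonzero(m); print(n,"ray",*rect(onplane(d,np.c_[u,v],h)))
m=rep("bar",orange(d)&box(d,340,372,164,200),0.06); repray("bar",m,.087)
m=rep("blocks",white(d)&box(d,340,372,164,200),0.03,0.06); repray("blocks",m,.048)
m=rep("board",white(d)&box(d,370,430,210,275)); repray("board",m,.012)
m=orange(d)&box(d,262,300,232,262)
n,l,s,c=cv2.connectedComponentsWithStats(m.astype(np.uint8))
for i in range(1,n):
    if s[i,4]>20: rep("grip",l==i); repray("grip",l==i,.038)
m=rep("press",box(d,258,318,184,245)&~orange(d),0.007,0.02); repray("press",m,.012)
rep("bridge",box(d,258,318,180,245),0.052,0.07)
rep("paintpress",box(d,288,306,170,190),0.066,0.09)
rep("bottle",box(d,305,340,170,205),0.12,0.21)
rep("black",box(d,325,370,205,252),0.03,0.1)
rep("bluepaint",box(d,340,357,138,160),0.06,0.1)
m=rep("big",box(d,375,425,140,180),0.06,0.15)
rep("table",box(d,240,260,255,275))
E
```

```text
bar 83 z [0.065 0.085 0.091] [ 0.6533 -0.2508] [43.2 18.7] 13.5
bar ray [ 0.6511 -0.2491] [44.4 21. ] 17.0
blocks 325 z [0.035 0.047 0.053] [ 0.6499 -0.2382] [89.8 50.8] 15.5
blocks ray [ 0.6485 -0.2375] [91.5 52.7] 15.6
board 1460 z [0.006 0.012 0.018] [ 0.4554 -0.3797] [101.2 153.6] 162.1
board ray [ 0.4543 -0.379 ] [100.9 151.1] 161.6
grip 52 z [0.034 0.039 0.046] [0.4448 0.0245] [10.9 81.6] 164.1
grip ray [0.4449 0.0245] [ 8.5 81.5] 166.4
grip 52 z [0.031 0.04  0.047] [ 0.4356 -0.0284] [12. 79.] 172.0
grip ray [ 0.4355 -0.0291] [11.4 79.5] 173.1
press 1291 z [0.008 0.013 0.018] [ 0.5499 -0.0187] [191.8 196.7] 179.9
press ray [ 0.5496 -0.0189] [191.1 196.5] 179.8
bridge 244 z [0.053 0.056 0.064] [ 0.5863 -0.0445] [134.2 139.1] 172.8
paintpress 46 z [0.068 0.078 0.082] [ 0.6538 -0.0525] [22.8 22.4] 36.2
bottle 309 z [0.125 0.146 0.194] [ 0.6249 -0.1328] [58.4 56.5] 89.4
black 591 z [0.054 0.064 0.071] [ 0.4996 -0.205 ] [ 68.4 120.9] 148.1
bluepaint 54 z [0.063 0.076 0.082] [ 0.7614 -0.2178] [22.6 23.3] 117.1
big 546 z [0.06  0.065 0.114] [ 0.7106 -0.3811] [114.6  64.7] 85.9
table 400 z [-0.006  0.001  0.006] [0.3868 0.1039] [62.8 60.8] 89.7
```

Call:
arm_command([
  [[0.04,-0.005,0,0,0,0,1],[0.04,-0.005,0,0,0,0,1],[0.04,-0.005,0,0,0,0,1],[0.04,-0.005,0,0,0,0,1],[0.04,-0.005,0,0,0,0,1],[0.04,-0.005,0,0,0,0,1],[0.04,-0.005,0,0,0,0,1],[0.04,-0.005,0,0,0,0,1]],
])

```text
time_s: 0.77
eef_pos: [0.4985, -0.3383, 0.4043]
orientation: [-0.0, 0.979, 0.204, -0.0]
wrist_force: [-0.6, 0.1, 0.1]
opening: 0.0852
grip_force: 0.0
```

Call:
arm_command([
  [[0.04,-0.005,0,0,0,0,1],[0.04,-0.005,0,0,0,0,1],[0.04,-0.005,0,0,0,0,1],[0,0,0,0,0,-7,1],[0,0,0,0,0,-7,1],[0,0,0,0,0,-7,1],[0,0,0,0,0,-7,1],[0,0,0,0,0,-7,1]],
])

```text
time_s: 1.43
eef_pos: [0.6012, -0.2778, 0.4039]
orientation: [-0.001, 0.871, 0.492, -0.0]
wrist_force: [0.6, -0.3, -0.9]
opening: 0.0858
grip_force: 0.0
```

Call:
arm_command([
  [[0,0,0,0,0,-7,1],[0,0,0,0,0,-7,1],[0,0,0,0,0,-7,1],[0,0,0,0,0,-7,1],[0,0,0,0,0,-7,1],[0,0,0,0,0,-7,1],[0,0,0,0,0,-7,1],[0,0,0,0,0,-7,1]],
])

```text
time_s: 2.1
eef_pos: [0.6009, -0.278, 0.404]
orientation: [-0.001, 0.538, 0.843, -0.0]
wrist_force: [0.0, 0.5, 0.7]
opening: 0.0856
grip_force: 0.0
```

Call:
arm_command([
  [[0,0,0,0,0,-7,1],[0,0,0,0,0,-7,1],[0,0,0,0,0,-7,1],[0,0,0,0,0,-7,1],[0,0,0,0,0,-7,1],[0,0,0,0,0,-7,1],[0,0,0,0,0,-7,1],[0,0,0,0,0,-7,1]],
])

```text
time_s: 2.77
eef_pos: [0.601, -0.278, 0.404]
orientation: [-0.001, 0.079, 0.997, 0.0]
wrist_force: [0.4, -0.1, -0.7]
opening: 0.0854
grip_force: 0.0
```

Call:
arm_command([
  [[0,0,0,0,0,-7,1],[0,0,0,0,0,-7,1],[0,0,0,0,0,-7,1],[0,0,0,0,0,-3,1],[0,0,0,0,0,0,1]],
])

```text
time_s: 3.18
eef_pos: [0.601, -0.2781, 0.4041]
orientation: [-0.0, -0.127, 0.992, 0.0]
wrist_force: [0.0, 0.7, 0.7]
opening: 0.0858
grip_force: 0.0
```

```bash
cat >> h.py <<'E'
def delta(o,target,yaw):  # world TCP target, tool yaw deg -> tool-frame shift, wz
    from scipy.spatial.transform import Rotation as Ro
    q=o["orientation"]; R=Ro.from_quat([q[1],q[2],q[3],q[0]])
    y=np.degrees(np.arctan2(*R.as_matrix()[[1,0],0])); w=-((yaw-y+180)%360-180)
    return np.round(R.as_matrix().T@(np.array(target)-o["eef_pos"]),4),round(w,2),np.round(R.as_rotvec(),3)
E
python3 - <<'E'
from plant import bot,cams
from h import *
d=cams.get_image("wrist"); np.save("w1.npy",d,allow_pickle=True)
cv2.imwrite("pics/w1.png",d["image"][:,:,::-1]); R,t=cam(d);print(-R.T@t,bot.get_obs()["eef_pos"])
W=cloud(d)
m=white(d)&(W[...,2]>.035)&(W[...,2]<.056)&(np.hypot(W[...,0]-.649,W[...,1]+.238)<.07); print(m.sum(),rect(W[m]))
m=orange(d)&(W[...,2]>.075)&(np.hypot(W[...,0]-.652,W[...,1]+.25)<.05); print(m.sum(),rect(W[m]),np.median(W[m][:,2]))
v,u=np.nonzero(m);print(rect(onplane(d,np.c_[u,v],.087)))
E
```

```text
[ 0.52730109 -0.2967812   0.37412939] [ 0.60098393 -0.27805225  0.40412636]
1658 (array([ 0.6493, -0.2382]), array([89.8, 50.9]), np.float32(15.7))
515 (array([ 0.6517, -0.2507]), array([40.8, 15.6]), np.float32(14.9)) 0.08757947964408898
(array([ 0.6508, -0.2512]), array([42.8, 15.5]), np.float32(15.7))
```

View pics/w1.png

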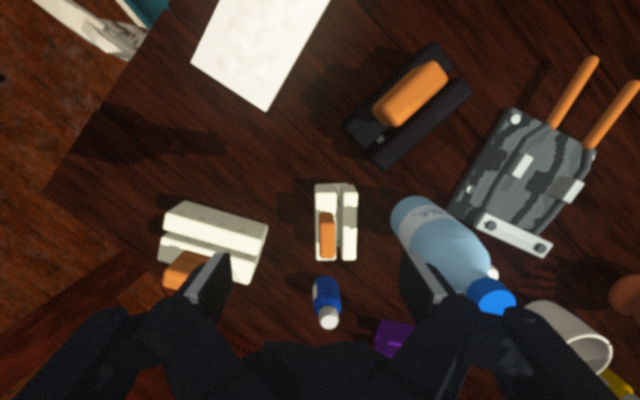

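The mould's centre is at pixel (336,222), which gives (0.649,-0.238) at yaw 15.7°, and the bar centre is at (0.652,-0.250). Both views agree.

```bash
python3 - <<'E'
from plant import bot
from h import *
print(delta(bot.get_obs(),[.6523,-.2502,.225],195.6))
E
```

```text
(array([-0.0568,  0.014 ,  0.1791]), np.float64(-1.14), array([ 3.950e-01, -3.116e+00, -1.000e-03]))
```

Call:
arm_command([
  [[-0.028,0.007,0,0,0,0,0],[-0.0288,0.007,0,0,0,0,0],[0,0,0.035,0,0,-1.1,0],[0,0,0.035,0,0,0,0],[0,0,0,0,0,0,0]],
])

```text
time_s: 3.65
eef_pos: [0.6506, -0.2487, 0.3267]
orientation: [-0.005, -0.136, 0.991, 0.003]
wrist_force: [-1.3, 1.2, -1.9]
opening: 0.0422
grip_force: 0.0
```

Call:
arm_command([
  [[0,0,0.03,0,0,0,0],[0,0,0.03,0,0,0,0],[0,0,0.03,0,0,0,0],[0,0,0.02,0,0,0,0],[0,0,0,0,0,0,0],[0,0,0,0,0,0,-1],[0,0,0,0,0,0,-1],[0,0,0,0,0,0,-1]],
])

```text
time_s: 4.32
eef_pos: [0.6533, -0.2509, 0.2272]
orientation: [0.001, -0.136, 0.991, -0.001]
wrist_force: [-0.3, -1.4, 3.1]
opening: 0.0171
grip_force: 59.9
```

Call:
arm_command([
  [[0,0,0,0,0,0,-1],[0,0,0,0,0,0,-1],[0,0,0,0,0,0,-1],[0,0,0,0,0,0,-1]],
])

```text
time_s: 4.65
eef_pos: [0.6533, -0.2509, 0.2271]
orientation: [0.001, -0.136, 0.991, -0.001]
wrist_force: [-0.3, -1.6, 6.7]
opening: 0.0171
grip_force: 60.4
```

Call:
arm_command([
  [[0,0,-0.02,0,0,0,-1],[0,0,-0.04,0,0,0,-1],[0,0,-0.04,0,0,0,-1],[0,0,-0.04,0,0,0,-1],[0,0,-0.02,0,0,0,-1],[0,0,0,0,0,0,-1]],
])

```text
time_s: 5.15
eef_pos: [0.6536, -0.2508, 0.3917]
orientation: [0.004, -0.136, 0.991, -0.003]
wrist_force: [0.8, -0.5, -2.7]
opening: 0.0171
grip_force: 59.4
```

Call:
arm_command([
  [[0.04,0,0,0,0,0,-1],[0.04,0,0,0,0,0,-1],[0.04,0,0,0,0,0,-1],[0.04,0,0,0,0,0,-1],[0.02,0,0,0,0,0,-1],[0,0,0,0,0,0,-1]],
])

```text
time_s: 5.65
eef_pos: [0.4748, -0.299, 0.3829]
orientation: [-0.003, -0.134, 0.991, 0.002]
wrist_force: [-1.0, 0.8, -3.3]
opening: 0.0172
grip_force: 59.4
```

```bash
python3 - <<'E'
from plant import bot,cams
from h import *
print(bot.get_obs()["grip_force"])
def meas(d,n):
    W=cloud(d); G=[]
    m=orange(d)&(np.hypot(W[...,0]-.44,W[...,1])<.09)&(W[...,2]>.02)&(W[...,2]<.06)
    k,l,s,_=cv2.connectedComponentsWithStats(m.astype(np.uint8))
    for i in range(1,k):
        if s[i,4]>30:
            v,u=np.nonzero(l==i); c,sz,a=rect(onplane(d,np.c_[u,v],.037)); print(n,"grip",s[i,4],c,sz,a); G.append(c)
    if len(G)==2:
        c=(G[0]+G[1])/2; e=G[0]-G[1]; e*=np.sign(e[1]); yaw=np.arctan2(-e[0],e[1]); print("grips mid",c,"sep",np.hypot(*e),"yaw",np.degrees(yaw),"origin",c+.09*np.array([np.cos(yaw),np.sin(yaw)]))
    H=cv2.cvtColor(d["image"],cv2.COLOR_RGB2HSV)
    m=(W[...,2]>.008)&(W[...,2]<.016)&(H[...,1]<90)&(np.hypot(W[...,0]-.54,W[...,1]+.02)<.11)
    m=cv2.morphologyEx(m.astype(np.uint8),cv2.MORPH_OPEN,np.ones((3,3)))>0
    print("plate",m.sum(),rect(W[m]))
    m=(W[...,2]>.057)&(W[...,2]<.064)&(H[...,1]<90)&(np.hypot(W[...,0]-.6,W[...,1]+.03)<.075)
    m=cv2.morphologyEx(m.astype(np.uint8),cv2.MORPH_OPEN,np.ones((2,2)))>0
    print("bridge",m.sum(),rect(W[m]))
for n in ["top0","w1"]:
    meas(np.load(n+".npy",allow_pickle=True).item(),n)
d=cams.get_image("wrist"); np.save("w2.npy",d,allow_pickle=True); cv2.imwrite("pics/w2.png",d["image"][:,:,::-1]); meas(d,"w2")
E
```

```text
59.42212522029877
top0 grip 51 [0.4453 0.024 ] [ 6.6 80.8] 168.7
top0 grip 51 [ 0.4357 -0.0303] [10.8 79.1] 175.4
grips mid [ 0.4405  -0.00315] sep 0.05514208918784271 yaw -10.026037090321294 origin [ 0.52912559 -0.01881861]
plate 302 (array([ 0.5377, -0.0293]), array([151.9,  92.9]), np.float32(52.7))
bridge 21 (array([ 0.6046, -0.0296]), array([79.7, 12.1]), np.float32(82.4))
w1 grip 655 [ 0.4345 -0.0262] [ 9.9 79.4] 171.8
w1 grip 618 [0.4439 0.0298] [10.  79.1] 168.5
grips mid [0.4392 0.0018] sep 0.05678344829261429 yaw -9.528675136687067 origin [ 0.52795826 -0.01309871]
plate 7638 (array([ 0.5438, -0.0191]), array([130.3, 150.2]), np.float32(170.1))
bridge 335 (array([ 0.6037, -0.0282]), array([96.8, 17.9]), np.float32(78.7))
w2 grip 570 [ 0.4358 -0.0261] [10.7 80.4] 172.1
w2 grip 539 [0.4451 0.0297] [11.2 79.5] 169.0
grips mid [0.44045 0.0018 ] sep 0.05656969153177344 yaw -9.462322208025592 origin [ 0.52922545 -0.01299591]
plate 6310 (array([ 0.5391, -0.02  ]), array([126.1, 141.5]), np.float32(170.1))
bridge 44 (array([ 0.547 , -0.0822]), array([385.9,   7.2]), np.float32(59.8))
```

View pics/w2.png

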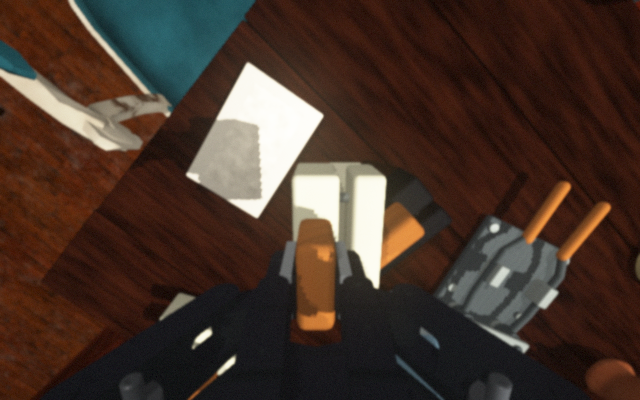

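The press plate measures 130x150 mm, as it should, which puts the press origin at about (0.529,-0.0155) with yaw -9.8°. The mould hangs upright in the gripper, blocks at (340,220).

```bash
python3 - <<'E'
from plant import bot
from h import *
print(delta(bot.get_obs(),[.5269,-.0278,.375],170.2))
E
```

```text
(array([-0.1205,  0.2479,  0.0088]), np.float64(25.27), array([ 0.422, -3.111, -0.004]))
```

Call:
arm_command([
  [[-0.017,0.035,0,0,0,0,-1],[-0.017,0.035,0,0,0,0,-1],[-0.017,0.035,0,0,0,0,-1],[-0.017,0.035,0,0,0,0,-1],[-0.017,0.035,0,0,0,0,-1],[-0.017,0.035,0,0,0,0,-1],[-0.0185,0.038,0.008,0,0,0,-1],[0,0,0,0,0,5.2,-1]],
])

```text
time_s: 6.37
eef_pos: [0.5287, -0.0216, 0.375]
orientation: [-0.001, -0.095, 0.995, 0.003]
wrist_force: [0.5, -1.3, -3.4]
opening: 0.0168
grip_force: 60.7
```

Call:
arm_command([
  [[0,0,0,0,0,5,-1],[0,0,0,0,0,5,-1],[0,0,0,0,0,5,-1],[0,0,0,0,0,5,-1],[0,0,0,0,0,0,-1],[0,0,0,0,0,0,-1],[0,0,0,0,0,0,-1]],
])

```text
time_s: 6.95
eef_pos: [0.5284, -0.0284, 0.3763]
orientation: [-0.0, 0.082, 0.997, 0.0]
wrist_force: [-0.7, -0.1, -2.6]
opening: 0.0172
grip_force: 60.7
```

```bash
python3 - <<'E'
from plant import bot,cams
from h import *
print(delta(bot.get_obs(),[.5269,-.0278,.239],170.2),bot.get_obs()["eef_pos"])
d=cams.get_image("wrist"); W=cloud(d); cv2.imwrite("pics/w3.png",d["image"][:,:,::-1]);np.save("w3.npy",d,allow_pickle=True)
m=white(d)&(W[...,2]>.17)&(W[...,2]<.23)
m[:, :]&=(np.hypot(W[...,0]-.529,W[...,1]+.0155)<.07); print(m.sum(),rect(W[m]),np.percentile(W[m][:,2],[5,50,95]))
E
```

```text
(array([0.0014, 0.0003, 0.1373]), np.float64(0.38), array([-0.258, -3.13 , -0.   ])) [ 0.52836453 -0.02841712  0.37633655]
5870 (array([ 0.5196, -0.014 ]), array([51.5, 68.5]), np.float32(170.2)) [0.18489465 0.1976255  0.19898109]
```

View pics/w3.png

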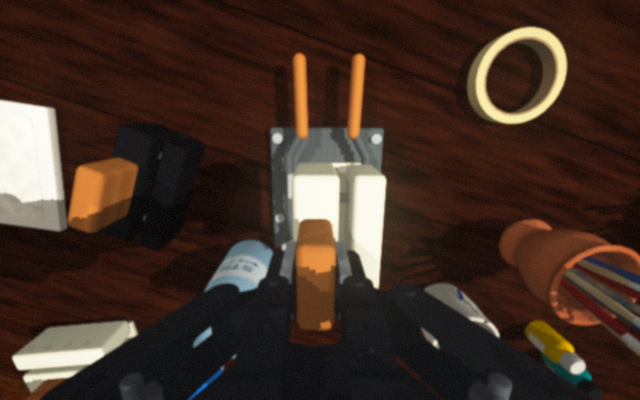

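The mould hangs over the squeezer, blocks at (340,215), aligned with the grips at (301,95) and (356,95). I'll lower it slowly and check the force.

Call:
arm_command([
  [[0.0014,0.0003,0.03,0,0,0.4,-1],[0,0,0.03,0,0,0,-1],[0,0,0.02,0,0,0,-1],[0,0,0.01,0,0,0,-1],[0,0,0.005,0,0,0,-1],[0,0,0,0,0,0,-1]],
])

```text
time_s: 7.5
eef_pos: [0.5268, -0.0283, 0.2814]
orientation: [-0.001, 0.087, 0.996, 0.0]
wrist_force: [-0.3, -0.2, -3.6]
opening: 0.0174
grip_force: 60.5
```

Call:
arm_command([
  [[0,0,0.01,0,0,0,-1],[0,0,0.01,0,0,0,-1],[0,0,0.01,0,0,0,-1],[0,0,0.005,0,0,0,-1],[0,0,0,0,0,0,-1],[0,0,0,0,0,0,-1]],
])

```text
time_s: 8.0
eef_pos: [0.5267, -0.0283, 0.2466]
orientation: [-0.0, 0.087, 0.996, 0.0]
wrist_force: [0.2, -0.4, -3.1]
opening: 0.0173
grip_force: 60.7
```

Underside is about 7 mm above the plate with no contact. I'll keep lowering in small steps.

Call:
arm_command([
  [[0,0,0.003,0,0,0,-1],[0,0,0.002,0,0,0,-1],[0,0,0.0015,0,0,0,-1],[0,0,0,0,0,0,-1],[0,0,0,0,0,0,-1]],
])

```text
time_s: 8.42
eef_pos: [0.5268, -0.0283, 0.2405]
orientation: [-0.0, 0.087, 0.996, 0.0]
wrist_force: [-0.3, -0.7, -4.1]
opening: 0.0172
grip_force: 60.7
```

Call:
arm_command([
  [[0,0,0.001,0,0,0,-1],[0,0,0.001,0,0,0,-1],[0,0,0,0,0,0,-1],[0,0,0,0,0,0,-1]],
])

```text
time_s: 8.75
eef_pos: [0.5274, -0.0285, 0.2394]
orientation: [0.001, 0.087, 0.996, -0.0]
wrist_force: [0.3, 0.3, 6.3]
opening: 0.0171
grip_force: 61.9
```

Contact, 6 N upward. I'll let go with a half opening, wait, then rise and look.

Call:
arm_command([
  [[0,0,0,0,0,0,0],[0,0,0,0,0,0,0],[0,0,0,0,0,0,0],[0,0,0,0,0,0,0],[0,0,0,0,0,0,0],[0,0,0,0,0,0,0],[0,0,0,0,0,0,0]],
])

```text
time_s: 9.33
eef_pos: [0.5268, -0.0283, 0.2384]
orientation: [-0.0, 0.087, 0.996, 0.0]
wrist_force: [-0.2, -0.6, 0.8]
opening: 0.0425
grip_force: 0.0
```

Call:
arm_command([
  [[0,0,-0.01,0,0,0,0],[0,0,-0.03,0,0,0,0],[0,0,-0.04,0,0,0,0],[0,0,-0.03,0,0,0,0],[0.03,0,0,0,0,0,1],[0.03,0,0,0,0,0,1],[0.03,0,0,0,0,0,1],[0,0,0,0,0,0,1]],
])

```text
time_s: 10.0
eef_pos: [0.4328, -0.0114, 0.3483]
orientation: [-0.003, 0.087, 0.996, 0.0]
wrist_force: [0.0, 1.0, -1.0]
opening: 0.0849
grip_force: 0.0
```

```bash
python3 - <<'E'
from plant import bot,cams
from h import *
o=bot.get_obs(); print(o["eef_pos"],o["opening"])
d=cams.get_image("wrist"); W=cloud(d); np.save("w4.npy",d,allow_pickle=True)
cv2.imwrite("pics/w4.png",d["image"][:,:,::-1])
m=white(d)&(W[...,2]>.055)&(W[...,2]<.066)&(np.hypot(W[...,0]-.529,W[...,1]+.0155)<.06); print(m.sum(),rect(W[m]),np.median(W[m][:,2]))
m=orange(d)&(W[...,2]>.02)&(W[...,2]<.055)&(np.hypot(W[...,0]-.44,W[...,1])<.09)
k,l,s,_=cv2.connectedComponentsWithStats(m.astype(np.uint8))
for i in range(1,k):
    if s[i,4]>30:
        v,u=np.nonzero(l==i); print(s[i,4],rect(onplane(d,np.c_[u,v],.037)),np.median(W[l==i][:,2]))
E
```

```text
[ 0.43278579 -0.01141454  0.34834558] 0.08491388411513633
2246 (array([ 0.5301, -0.016 ]), array([51.1, 91.5]), np.float32(170.0)) 0.06083445897437331
395 (array([ 0.4355, -0.028 ]), array([12.9, 82.1]), np.float32(172.0)) 0.03908653232085763
455 (array([0.4446, 0.0271]), array([13., 81.]), np.float32(168.6)) 0.03906472184935364
```

View pics/w4.png

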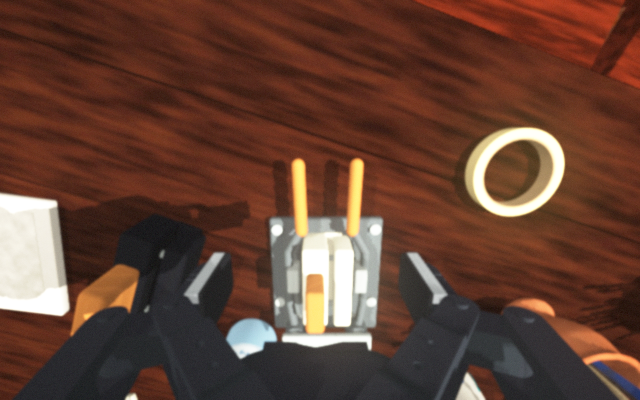

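The mould stands open in the jaws (51 x 91 mm, top at 61 mm), centred to within 1 mm. The grips' middle is at (0.440,0.000). Next I'll lower the open gripper over the grips.

```bash
python3 - <<'E'
from plant import bot
from h import *
print(delta(bot.get_obs(),[.4365,.0003,.186],170.2))
E
```

```text
(array([0.001 , 0.0123, 0.163 ]), np.float64(-0.14), array([-0.272, -3.128, -0.   ]))
```

Call:
arm_command([
  [[0.001,0.0122,0.03,0,0,0,1],[0,0,0.035,0,0,0,1],[0,0,0.025,0,0,0,1],[0,0,0.01,0,0,0,1],[0,0,0,0,0,0,1],[0,0,0,0,0,0,1]],
])

```text
time_s: 10.55
eef_pos: [0.4401, -0.0007, 0.2485]
orientation: [-0.0, 0.087, 0.996, 0.0]
wrist_force: [0.8, 0.4, 0.9]
opening: 0.0854
grip_force: 0.0
```

Call:
arm_command([
  [[0,0,0.02,0,0,0,1],[0,0,0.02,0,0,0,1],[0,0,0.015,0,0,0,1],[0,0,0.007,0,0,0,1],[0,0,0,0,0,0,1],[0,0,0,0,0,0,1]],
])

```text
time_s: 11.05
eef_pos: [0.4401, -0.0007, 0.1872]
orientation: [0.001, 0.087, 0.996, -0.0]
wrist_force: [0.3, -0.4, 0.2]
opening: 0.0858
grip_force: 0.0
```

No contact. I'll squeeze in stages.

Call:
arm_command([
  [[0,0,0,0,0,0,0.4],[0,0,0,0,0,0,0.2],[0,0,0,0,0,0,0.1],[0,0,0,0,0,0,0],[0,0,0,0,0,0,-0.1],[0,0,0,0,0,0,-0.2],[0,0,0,0,0,0,-0.3],[0,0,0,0,0,0,-0.3]],
])

```text
time_s: 11.72
eef_pos: [0.4407, -0.0006, 0.1888]
orientation: [0.002, 0.087, 0.996, 0.0]
wrist_force: [-2.5, -0.1, 20.4]
opening: 0.0339
grip_force: 57.5
```

Call:
arm_command([
  [[0,0,0,0,0,0,-0.3],[0,0,0,0,0,0,-0.3],[0,0,0,0,0,0,-0.3],[0,0,0,0,0,0,-0.3]],
])

```text
time_s: 12.05
eef_pos: [0.4407, -0.0006, 0.1888]
orientation: [0.002, 0.087, 0.996, 0.0]
wrist_force: [-2.4, 1.2, 20.8]
opening: 0.034
grip_force: 57.6
```

The opening stopped at 34 mm, which is the shut value. Now I'll release, rise and look.

Call:
arm_command([
  [[0,0,0,0,0,0,0],[0,0,0,0,0,0,0.3],[0,0,0,0,0,0,0.6],[0,0,0,0,0,0,1],[0,0,0,0,0,0,1],[0,0,0,0,0,0,1],[0,0,0,0,0,0,1],[0,0,0,0,0,0,1]],
])

```text
time_s: 12.72
eef_pos: [0.4393, -0.0005, 0.1863]
orientation: [-0.0, 0.087, 0.996, -0.0]
wrist_force: [0.2, 0.3, -0.4]
opening: 0.0856
grip_force: 0.0
```

Call:
arm_command([
  [[0,0,-0.02,0,0,0,1],[0,0,-0.03,0,0,0,1],[0,0,-0.04,0,0,0,1],[0,0,-0.04,0,0,0,1],[0,0,-0.03,0,0,0,1],[0,0,0,0,0,0,1],[0,0,0,0,0,0,1]],
])

```text
time_s: 13.3
eef_pos: [0.4401, -0.0007, 0.3483]
orientation: [0.002, 0.087, 0.996, -0.0]
wrist_force: [0.0, 1.2, -0.6]
opening: 0.0855
grip_force: 0.0
```

```bash
python3 - <<'E'
from plant import bot,cams
from h import *
o=bot.get_obs(); print(o["eef_pos"],o["opening"])
d=cams.get_image("wrist"); W=cloud(d); np.save("w5.npy",d,allow_pickle=True)
cv2.imwrite("pics/w5.png",d["image"][:,:,::-1])
m=white(d)&(W[...,2]>.055)&(W[...,2]<.066)&(np.hypot(W[...,0]-.529,W[...,1]+.0155)<.06); print(m.sum(),rect(W[m]),np.median(W[m][:,2]))
m=orange(d)&(W[...,2]>.09)&(np.hypot(W[...,0]-.529,W[...,1]+.0155)<.06); print("bar",m.sum(),rect(W[m]),np.median(W[m][:,2]))
m=orange(d)&(W[...,2]>.02)&(W[...,2]<.055)&(np.hypot(W[...,0]-.44,W[...,1])<.09)
k,l,s,_=cv2.connectedComponentsWithStats(m.astype(np.uint8))
for i in range(1,k):
    if s[i,4]>30:
        v,u=np.nonzero(l==i); print(s[i,4],rect(onplane(d,np.c_[u,v],.037)),np.median(W[l==i][:,2]))
print(delta(o,[.5269,-.0278,.235],170.2))
E
```

```text
[ 0.44005957 -0.00065773  0.34826977] 0.08546232047962815
2208 (array([ 0.5348, -0.0169]), array([44.3, 90.5]), np.float32(167.9)) 0.0608346498244613
bar 215 (array([ 0.5306, -0.0262]), array([16.9, 40.4]), np.float32(169.9)) 0.09797843744976333
383 (array([ 0.4346, -0.0278]), array([12.9, 80.8]), np.float32(172.0)) 0.03908876006318511
441 (array([0.4443, 0.0273]), array([12.9, 80.8]), np.float32(168.6)) 0.03908705314074862
(array([-0.0897, -0.0117,  0.1137]), np.float64(-0.16), array([ 2.720e-01,  3.125e+00, -1.000e-03]))
```

View pics/w5.png

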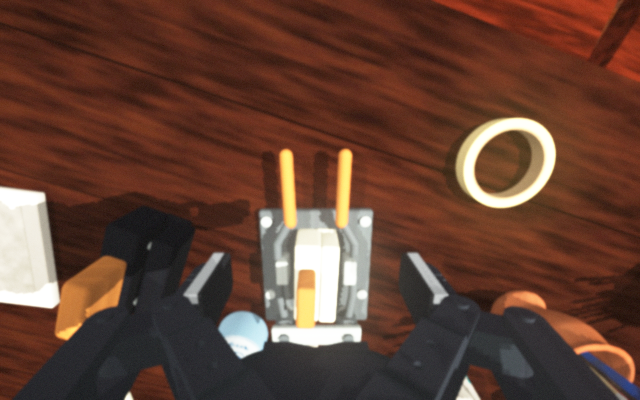

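The mould is shut (44 mm wide) and the handles have sprung open at (287,190) and (345,190), 69 mm apart. The bar is at about (0.532,-0.026). Now I'll grip it.

```bash
python3 - <<'E'
from plant import bot
from h import *
print(delta(bot.get_obs(),[.532,-.026,.239],169.3))
d=np.load("w2.npy",allow_pickle=True).item(); W=cloud(d)
m=(W[...,2]>.007)&(W[...,2]<.017)&(np.hypot(W[...,0]-.455,W[...,1]+.379)<.1); print("board",rect(W[m]))
E
```

```text
(array([-0.0956, -0.009 ,  0.1079]), np.float64(0.74), array([ 0.273,  3.128, -0.   ]))
board (array([ 0.4535, -0.3793]), array([100.1, 150. ]), np.float32(161.7))
```

Call:
arm_command([
  [[-0.032,-0.003,0,0,0,0.7,0],[-0.032,-0.003,0,0,0,0,0],[-0.032,-0.003,0,0,0,0,0],[0,0,0.03,0,0,0,0],[0,0,0.02,0,0,0,0],[0,0,0,0,0,0,0]],
])

```text
time_s: 13.85
eef_pos: [0.5297, -0.0265, 0.2905]
orientation: [-0.005, 0.093, 0.996, 0.001]
wrist_force: [-1.5, -0.4, -0.5]
opening: 0.0426
grip_force: 0.0
```

Call:
arm_command([
  [[0,0,0.025,0,0,0,0],[0,0,0.02,0,0,0,0],[0,0,0.012,0,0,0,0],[0,0,0,0,0,0,0],[0,0,0,0,0,0,0]],
])

```text
time_s: 14.27
eef_pos: [0.5314, -0.0266, 0.2389]
orientation: [-0.001, 0.093, 0.996, 0.0]
wrist_force: [0.6, -0.2, 0.1]
opening: 0.0429
grip_force: 0.0
```

Call:
arm_command([
  [[0,0,0,0,0,0,-1],[0,0,0,0,0,0,-1],[0,0,0,0,0,0,-1],[0,0,0,0,0,0,-1],[0,0,0,0,0,0,-1],[0,0,0,0,0,0,-1]],
])

```text
time_s: 14.77
eef_pos: [0.5326, -0.0268, 0.2407]
orientation: [0.001, 0.093, 0.996, -0.0]
wrist_force: [-2.3, 0.7, 5.6]
opening: 0.0174
grip_force: 59.5
```

Call:
arm_command([
  [[0,0,-0.01,0,0,0,-1],[0,0,-0.02,0,0,0,-1],[0,0,-0.03,0,0,0,-1],[0,0,-0.04,0,0,0,-1],[0,0,-0.03,0,0,0,-1],[0,0,-0.015,0,0,0,-1],[0,0,0,0,0,0,-1]],
])

```text
time_s: 15.35
eef_pos: [0.533, -0.0269, 0.3888]
orientation: [0.003, 0.093, 0.996, -0.0]
wrist_force: [1.0, 0.0, -4.7]
opening: 0.0174
grip_force: 58.7
```

```bash
python3 - <<'E'
from plant import bot
from h import *
print(delta(bot.get_obs(),[.450,-.391,.385],161.7))
E
```

```text
(array([ 0.0143, -0.3731,  0.0037]), np.float64(7.64), array([ 2.910e-01,  3.121e+00, -1.000e-03]))
```

Call:
arm_command([
  [[0.0015,-0.025,0,0,0,0,-1],[0.0015,-0.04,0,0,0,0,-1],[0.0015,-0.04,0,0,0,0,-1],[0.0015,-0.04,0,0,0,0,-1],[0.0015,-0.04,0,0,0,0,-1],[0.0015,-0.04,0,0,0,0,-1],[0.0015,-0.04,0,0,0,0,-1],[0.0015,-0.04,0,0,0,0,-1]],
])

```text
time_s: 16.02
eef_pos: [0.4625, -0.3256, 0.3826]
orientation: [-0.001, 0.093, 0.996, 0.001]
wrist_force: [0.1, 0.1, -2.1]
opening: 0.0175
grip_force: 59.2
```

Call:
arm_command([
  [[0.0015,-0.04,0,0,0,0,-1],[0.001,-0.028,0,0,0,0,-1],[0,0,0,0,0,4,-1],[0,0,0,0,0,3.6,-1],[0,0,0.03,0,0,0,-1],[0,0,0.03,0,0,0,-1],[0,0,0,0,0,0,-1],[0,0,0,0,0,0,-1]],
])

```text
time_s: 16.68
eef_pos: [0.4477, -0.3894, 0.3217]
orientation: [-0.003, 0.159, 0.987, 0.002]
wrist_force: [0.4, 0.5, -2.5]
opening: 0.0173
grip_force: 59.5
```

```bash
python3 - <<'E'
from plant import bot
from h import *
print(delta(bot.get_obs(),[.450,-.391,.241],161.7))
E
```

```text
(array([-0.0032, -0.001 ,  0.0807]), np.float64(0.04), array([-0.498, -3.096, -0.007]))
```

Call:
arm_command([
  [[-0.003,0,0.025,0,0,0,-1],[0,0,0.025,0,0,0,-1],[0,0,0.015,0,0,0,-1],[0,0,0.007,0,0,0,-1],[0,0,0,0,0,0,-1],[0,0,0,0,0,0,-1]],
])

```text
time_s: 17.18
eef_pos: [0.4521, -0.392, 0.2537]
orientation: [0.001, 0.159, 0.987, -0.0]
wrist_force: [0.5, 1.0, -2.5]
opening: 0.0175
grip_force: 59.5
```

Call:
arm_command([
  [[0,0,0.003,0,0,0,-1],[0,0,0.002,0,0,0,-1],[0,0,0.001,0,0,0,-1],[0,0,0,0,0,0,-1],[0,0,0,0,0,0,-1]],
])

```text
time_s: 17.6
eef_pos: [0.4517, -0.3916, 0.2467]
orientation: [0.0, 0.159, 0.987, -0.0]
wrist_force: [-0.1, 0.7, -3.4]
opening: 0.0168
grip_force: 59.6
```

Call:
arm_command([
  [[0,0,0.003,0,0,0,-1],[0,0,0.002,0,0,0,-1],[0,0,0,0,0,0,-1],[0,0,0,0,0,0,-1]],
])

```text
time_s: 17.93
eef_pos: [0.4516, -0.3915, 0.2411]
orientation: [-0.0, 0.159, 0.987, 0.0]
wrist_force: [0.1, 0.1, -3.8]
opening: 0.0169
grip_force: 59.6
```

Call:
arm_command([
  [[0,0,0.001,0,0,0,-1],[0,0,0.001,0,0,0,-1],[0,0,0,0,0,0,-1],[0,0,0,0,0,0,-1]],
])

```text
time_s: 18.27
eef_pos: [0.4516, -0.3915, 0.2407]
orientation: [0.0, 0.159, 0.987, -0.0]
wrist_force: [-2.5, 1.6, 6.3]
opening: 0.0171
grip_force: 61.1
```

Standing on the board. I'll release it, back off and check.

Call:
arm_command([
  [[0,0,0,0,0,0,0],[0,0,0,0,0,0,0],[0,0,0,0,0,0,0],[0,0,0,0,0,0,0],[0,0,0,0,0,0,0]],
])

```text
time_s: 18.68
eef_pos: [0.4518, -0.3917, 0.2394]
orientation: [0.0, 0.159, 0.987, -0.0]
wrist_force: [-0.4, 0.2, 0.6]
opening: 0.0423
grip_force: 0.0
```

Call:
arm_command([
  [[0,0,-0.01,0,0,0,0],[0,0,-0.03,0,0,0,0],[0,0,-0.04,0,0,0,0],[0,0,-0.04,0,0,0,0],[0.04,0,-0.02,0,0,0,0],[0.04,0,0,0,0,0,0],[0,0,0,0,0,0,0],[0,0,0,0,0,0,0]],
])

```text
time_s: 19.35
eef_pos: [0.3767, -0.3664, 0.379]
orientation: [-0.0, 0.159, 0.987, 0.0]
wrist_force: [0.4, 0.2, 0.6]
opening: 0.0421
grip_force: 0.0
```

```bash
python3 - <<'E'
from plant import bot,cams
from h import *
o=bot.get_obs(); print(o["eef_pos"],o["wrist_force"],o["time_s"])
d=cams.get_image("wrist"); W=cloud(d)
cv2.imwrite("pics/w6.png",d["image"][:,:,::-1])
m=white(d)&(W[...,2]>.055)&(W[...,2]<.066)&(np.hypot(W[...,0]-.455,W[...,1]+.379)<.07); print(m.sum(),rect(W[m]),np.median(W[m][:,2]))
t=cams.get_image("top"); cv2.imwrite("pics/top6.png",t["image"][:,:,::-1])
E
```

```text
[ 0.37666457 -0.36639961  0.37899124] [0.38799434 0.19401512 0.57219611] 19.35
1920 (array([ 0.454 , -0.3824]), array([44.4, 89.2]), np.float32(161.4)) 0.060862368485445226
```

View pics/w6.png

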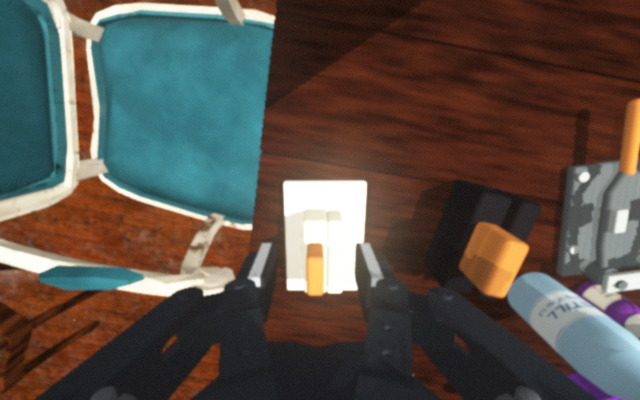

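The shut mould (44 x 89 mm) stands upright on the middle of the board at (322,250), its block tops at 61 mm. The gripper is clear and the bottles still stand. I'm handing in.

```bash
python3 -c "
from plant import bot
print(bot.job_done())"
```

```text
the job is handed in; nothing more can be done
None
```

The mould was snapped shut in the squeezer and now stands upright within a few millimetres of the middle of the white tile board; the handles sprang open again, and I handed the job in at about 19 s of the 72 s allowed, with no verdict shown.

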